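Cross the analyser of a strain viewer

ROBOT

A 7-joint arm with a two-finger parallel gripper is mounted at the origin on the work surface. World frame = base frame: x ahead of the robot, y to its left, z up, the work surface at z = 0. Lengths are in m, angles in rad, forces in N, time in s.
With the tool pointing down it reaches from about 0.4 to 0.85 m from the base axis. Payload 10.4 kg.
Tool frame: the origin (TCP) lies on the centre line of the jaws, within the pads' length; the fingertips stand 14 mm ahead of it and the grasp point (between the pads) lies 5 mm behind it; z points along the fingers, y is the line along which they close (so a half turn about z gives the same grasp; the last joint's range is limited). The gripper opens to 85 mm and grips with 20 to 120 N. Pads are 22 mm wide; open, the fingers measure 114 mm over their backs; the gripper's body (76 mm by 85 mm) begins 54 mm behind the grasp point. The pads swing forward as they close: fully open they stand 13 mm farther back than shut.
Start: joints at [-1.195, 0.332, -0.065, 1.46, 0.022, 1.35, -0.088], TCP at [0.243, 0.576, 0.245] pointing down, gripper open.
Joint ranges: [-2.6, 2.6], [-0.5, 2.12], [-1.47, 1.34], [0.16, 2.42], [-1.27, 4.41], [0.06, 2.06], [-2.6, 2.6]. Speed limits (rad/s): [2.22, 2.22, 2.79, 2.79, 3.14, 3.14, 3.14].

INTERFACE

Orientations are given as a 3x3 rotation matrix whose columns are the frame's x, y, z axes.
In Python, from plant import arm gives the robot as it stands.
- The arm moves only by the shell command python3 -m jog 'ROWS' [FORCE]. ROWS is JSON, a list of rows, each a list of 3 entries, a list of its own where there are three numbers: the shift along the tool's x, y, z in units of 0.06 m (1.0 is 0.06 m), then the turn, a rotation vector about the tool's x, y, z in units of 4 degrees (1.0 is 4 degrees), then the finger opening in mm, from 0 to 85.4. A call has 1 to 20 rows; each row shifts and turns the commanded pose from where the row before left it, along the tool's axes as they then stand; what a row does not reach is not made up. A row lasts 1/8 s, in which the tool goes at most 62.5 mm and 10.7 degrees, less where a joint would pass 70% of its speed; a pose out of reach is approached as far as the arm can. A call with a number of a shift or a turn outside -1 to 1 is refused whole. A call with a gripper value outside its range is refused whole. The fingers move at their own pace and stop on an object; FORCE is the grip in N (left out, the last holds). Time passes only in rows, so rows that do not move let the fingers close. It gives the time, the measured TCP pose, the force, the opening and the grip force at its end, in the units of the state.
- arm.sense(): the state, without advancing time (a new reading comes with each control period).
- arm.grab_frame(name): name is "scene" or "top" or "wrist"; returns a dict with "img" (480x640x3 uint8, blue, green, red), "depth" (480x640 float32, m along the optical axis (not along the pixel's ray), 0 where there is no reading), "fx", "fy", "cx", "cy" (pixels), "world_from_camera" (4x4, takes a point from camera to world coordinates). Camera axes: x right, y down, z forward; pixel columns grow to the right and rows downward; lengths in m; the calibration is good to about 2 mm. A picture is of the moment at which its call begins.
- arm.close_job(): hands the job in; it is judged then, once.
The state is a dict: "time_s": time; "q": joint angles; "qd": joint speeds; "effort": joint torques, N m; "tcp_pos": TCP position; "tool_rot": TCP orientation; "wrist_force": force on the tool from outside, world axes, zero at the start; "wrist_torque": the same for the moment, N m; "opening": finger opening in m; "finger_force": force on a finger pad.
Only numpy, scipy, OpenCV 4.12 (cv2) and the standard library are available. Lean on these libraries where they do the work, as an engineer would, in place of code of your own. Each camera call takes 0.05 s, during which the arm holds its last target. There are 200 camera calls.

TASK

Get the glass strain viewer ready to check the beaker that stands in it: press its lamp switch on (the green rocker on the dark-blue supply box; push its raised half down) and push the analyser ring round by its lever until the white index line on the black ring points at the red mark of the scale. Use only gentle pushes of the fingertips: do not pinch the lever or lift the drop-in analyser out of its seat, and leave the beaker in the viewer and all other loose things standing or lying where they are. Finish with the hand clear of everything.

Things in the scene. Friction and masses are not known exactly. Their poses are not given: they have to be found in the camera images.
- polariscope: glass strain viewer, fixed: cream lamp base 260 x 200 x 75 mm with a lit window; at its rear (105 mm along +x) a 22 mm steel column, 360 mm high, carries the head: a round silver scale plate, 176 mm across, 10 mm thick, top 206 mm above the bench, with the black analyser ring on it. Origin: centre of the base's underside; x from its front to its column, z up. The head is open to front and sides
- analyser_axis (a point): point on the analyser's vertical turning axis, at the top of the scale plate (206 mm above the bench), fixed in the strain viewer; axes as polariscope
- analyser (a joint): turn of the black analyser ring (128 mm across, 10 mm thick) with its lever, rad. 0: lever points to -x of the strain viewer; grows counter-clockwise from above (lever goes towards -y). Stops at -1.2 and +1.2. At 0.600 the index line points at the red mark. Starts between -1.05 and +0.10. Friction only, about 2.2 N at the knob; stays where it is left
- lever_knob (a point): middle of the blue knob at the end of the lever: an upright cylinder, 15 mm diameter, 22 mm high (foot 20 mm, top 42 mm above the scale plate's top), 102 mm from the axis, so outside the plate's 88 mm radius; the air round and above it is free. It stands on a radial steel bar 10 mm wide, 10 to 16 mm above the plate, that ends 110 mm from the axis
- index (a point): outer end of the white index line (3 mm wide, 16 mm long, radial) on top of the black ring, 64 mm from the axis. It lies 60 degrees clockwise of the lever, seen from above
- red_mark (a point): point on the one red mark (3.5 mm wide, 22 mm long, radial) on the silver scale plate, 75 mm from the axis; the other marks are black, 10 degrees apart
- cell (a joint): height by which the drop-in analyser (ring, lever and filter, 0.3 kg) is lifted out of its seat in the head (m); 0: seated. Nothing but its weight holds it down
- supply: lamp supply box, fixed: dark blue, 150 x 130 mm, its sloping top panel rises from about 44 mm at the front to 76 mm at the rear (12 degrees), with a red lit meter and the green lamp switch. Origin: centre of its underside; x from its front to its rear, z up. It stands left or right of the strain viewer and trades places with the hot plate
- lamp_switch (a joint): tilt of the green lamp rocker (rad), which tips about an axis along y of the supply box. 0: off, its rear half (+x) raised; 0.40: on, rear half pressed fully down. About 2.5 N on the raised half tips it; it stays where it is left. Over 0.30 counts as on
- switch_half (a point): middle of the top face of the rocker's rear half, the one to press, 14 mm from the tipping axis, about 77 mm above the bench when off; it goes down 5 to 6 mm. Rocker 44 mm long (along x of the supply box), 24 mm wide, each half 22 mm long; the panel round it is 9 mm below the tipping axis
- hotplate: white hot-plate stirrer, cold, fixed: 150 x 140 mm, 70 mm high with a round black plate 120 mm across. Origin: centre of its underside
- sample_beaker: empty glass beaker to be checked, loose, 58 mm across, 82 mm high, standing on the lamp window 77 mm above the bench, under the head; origin at the centre of its underside. To be left alone
- beaker: empty glass beaker, loose, 76 mm across, 105 mm high, on the hot plate; origin at the centre of its underside. To be left alone
- amber_bottle: amber reagent bottle, loose, 68 mm across, 150 mm high; origin at the centre of its underside. To be left alone
- jar: white plastic jar with blue lid, loose, 64 mm across, 85 mm high; origin at the centre of its underside. To be left alone
- dish: white porcelain dish, loose, 90 mm across, 30 mm high; origin at the centre of its underside. To be left alone
- spatula: double-ended steel laboratory spatula, loose, 188 mm long, 5 mm thick, lying on the bench along its x axis; origin under its middle. To be left alone
- vial: small sample vial with red cap, loose, 34 mm across, 65 mm high; origin at the centre of its underside. To be left alone
Not all that is in view belongs to the job. What is shaped like the supply but yellow is not meant.

How it is judged:
At the end, for the whole second after the job is handed in: The lamp rocker is on (tilt over 0.30 rad), the index line points at the red mark within 3 degrees (analyser at 0.600 +/- 0.052 rad), at rest, and the analyser lies in its seat (lifted less than 2 mm) (value of joint lamp_switch above 0.3 rad and value of joint analyser between 0.548 and 0.652 rad and velocity of joint analyser between -0.02 and 0.02 rad/s and value of joint cell below 0.002 m); the robot touches nothing.
It fails at once if the analyser is lifted out of its seat (over 4 mm) (value of joint cell above 0.004 m).
It fails at once if the fingers pinch or push the lever or any part of the strain viewer with more than 20 N (contact force between the fingers and polariscope above 20 N).
It fails at once if the beaker in the strain viewer is shifted by over 10 mm, lifted or tipped (distance of sample_beaker from where it was at the start of the episode above 0.01 m or angle between sample_beaker's own z axis and vertical above 0.25 rad).
It fails at once if another loose thing (beaker on the hot plate, amber bottle, jar, dish, spatula, vial) is shifted by over 15 mm, lifted or knocked over (distance of any of beaker, amber_bottle, jar, dish, spatula, vial from where it was at the start of the episode above 0.015 m or angle between any of beaker, amber_bottle, jar, dish, vial's own z axis and vertical above 0.25 rad).
It also fails if it takes over 58 s, if anything falls off the work surface, if the arm or the gripper's body presses on something with over 40 N, if the wrist force passes 120 N, or if a joint passes its speed limit or range.

## Working session

There is one attempt and no reset: what is moved stays moved. The work goes in short steps, Python scripts to look and compute and a shell command to move; the robot and the scene stay as the last step left them, time stands still between calls to the robot, and variables do not carry over. Pictures are saved under pics/ and viewed, at most 10 in all, crops included, and the job is handed in when it is done.

```bash
ls; mkdir -p pics
python3 - <<'E'
from plant import arm
import cv2,numpy as np
for n in("scene","top"):
    f=arm.grab_frame(n); np.savez(f"pics/{n}0.npz",**f); cv2.imwrite(f"pics/{n}0.png",f["img"])
    print(n,f["fx"],f["cx"],f["cy"],f["world_from_camera"].round(3).tolist(), (f["depth"]>0).mean())
s=arm.sense();print(s["time_s"],s["tcp_pos"],s["tool_rot"],s["opening"])
E
```

```text
pics
scene 454.20780292561716 311.1360421031242 235.48877281534627 [[0.83, 0.415, -0.374, 0.883], [0.558, -0.622, 0.549, -0.681], [-0.005, -0.664, -0.748, 0.962], [0.0, 0.0, 0.0, 1.0]] 0.9959440104166667
top 438.4443500605076 322.2090441838052 243.55032282159127 [[0.024, -0.984, 0.177, 0.272], [-1.0, -0.024, -0.0, -0.079], [0.005, -0.177, -0.984, 1.397], [0.0, 0.0, 0.0, 1.0]] 0.99591796875
0.1 [0.24256925 0.5756589  0.24459736] [[-9.21533399e-01  3.88298831e-01 -4.60159267e-04]
 [ 3.88299101e-01  9.21532605e-01 -1.21092191e-03]
 [-4.61477964e-05 -1.29458442e-03 -9.99999161e-01]] 0.0852365817022649
```

View pics/scene0.png

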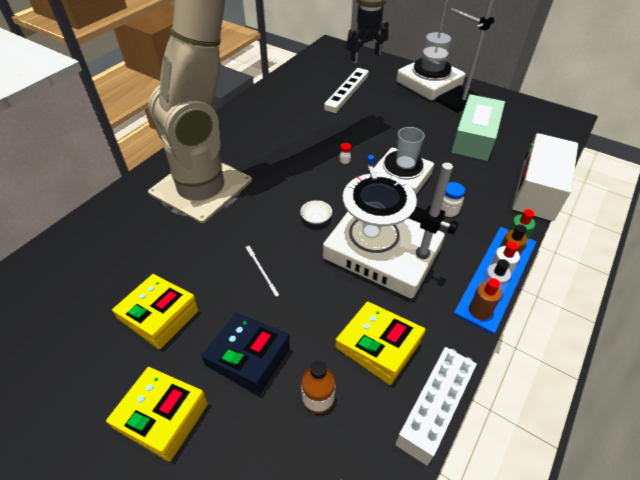

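View pics/top0.png

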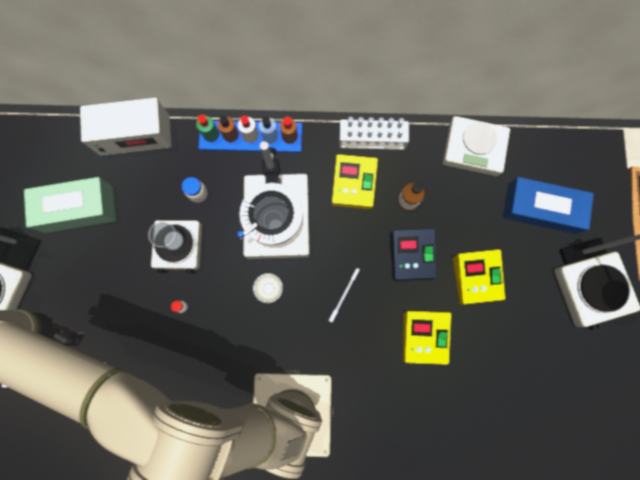

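Scene view: the dark-blue supply is at about (247,350) with its green rocker at (232,357). The strain viewer is at (380,225), with its blue knob at (371,160). Switch candidates in the top view are the yellow boxes at (355,181), (480,276) and (428,338), the plain blue box at (550,203), and the dark-blue box at (414,254). Only the box at (414,254) fits, because it is dark blue and has a red meter and green rocker at (429,254). I'll confirm this in a crop.

```bash
cat > h.py <<'E'
import numpy as np,cv2
def load(n): return dict(np.load(f"pics/{n}.npz"))
def ray(f,u,v):
    T=f["world_from_camera"]; d=np.stack([(np.asarray(u,float)-f["cx"])/f["fx"],(np.asarray(v,float)-f["cy"])/f["fy"],np.ones_like(np.asarray(u,float))],-1)
    return T[:3,3],d@T[:3,:3].T
def onz(f,u,v,z):
    o,d=ray(f,u,v); return o+d*((z-o[2])/d[...,2])[...,None]
def cloud(f):
    v,u=np.mgrid[:480,:640]; o,d=ray(f,u,v); return o+d*f["depth"][...,None]
E
python3 - <<'E'
from h import *
for n in("scene0","top0"):
    f=load(n);P=cloud(f);im=f["img"];h=cv2.cvtColor(im,cv2.COLOR_BGR2HSV)
    H,S,V=h[...,0].astype(int),h[...,1],h[...,2]
    def rep(name,m):
        k,l,st,c=cv2.connectedComponentsWithStats(m.astype(np.uint8))
        for i in range(1,k):
            if st[i,4]>=4:
                p=P[l==i];print(n,name,c[i].round(1),st[i,4],np.median(p,0).round(4),p.min(0).round(3),p.max(0).round(3))
    rep("green",(H>50)&(H<80)&(S>150)&(V>60)&(P[...,2]<.15)&(P[...,2]>.03))
    box=(P[...,2]>.19)&(P[...,2]<.27)
    rep("blue",(H>95)&(H<125)&(S>140)&(V>80)&box)
    rep("red",((H<8)|(H>172))&(S>130)&(V>80)&box)
    # silver plate
    m=(abs(P[...,2]-.206)<.004)&(S<60)&(V>110)
    k,l,st,c=cv2.connectedComponentsWithStats(m.astype(np.uint8));i=1+st[1:,4].argmax()
    hull=cv2.convexHull(np.argwhere(l==i)[:,::-1].astype(np.int32))[:,0]
    q=onz(f,hull[:,0],hull[:,1],.206)
    A=np.c_[2*q[:,:2],np.ones(len(q))];s=np.linalg.lstsq(A,(q[:,:2]**2).sum(1),rcond=None)[0]
    print(n,"plate",st[i,4],s[:2].round(4),np.sqrt(s[2]+s[0]**2+s[1]**2))
a=load("scene0")["img"][300:400,190:300];b=load("scene0")["img"][145:245,325:435]
cv2.imwrite("pics/c.png",np.hstack([cv2.resize(x,None,fx=3.6,fy=3.6,interpolation=cv2.INTER_CUBIC) for x in(a,b)]))
E
```

```text
scene0 green [516.2 219.9] 54 [0.866  0.2955 0.0971] [0.858 0.283 0.091] [0.876 0.322 0.101]
scene0 green [529.9 227.4] 83 [0.9038 0.291  0.0962] [0.892 0.249 0.066] [0.911 0.321 0.131]
scene0 green [136.9 311.1] 144 [ 0.2328 -0.4418  0.0701] [ 0.208 -0.453  0.056] [ 0.258 -0.426  0.084]
scene0 green [244.1 322.5] 15 [ 0.4503 -0.3218  0.0555] [ 0.444 -0.325  0.052] [ 0.456 -0.317  0.059]
scene0 green [368.9 343.6] 207 [ 0.7152 -0.2179  0.0692] [ 0.692 -0.23   0.057] [ 0.738 -0.203  0.082]
scene0 green [232.2 356.4] 208 [ 0.489  -0.4055  0.0692] [ 0.463 -0.418  0.057] [ 0.511 -0.386  0.085]
scene0 green [155.4 378.8] 5 [ 0.3818 -0.5288  0.057 ] [ 0.381 -0.531  0.054] [ 0.385 -0.527  0.059]
scene0 green [137.9 421.1] 255 [ 0.4254 -0.6099  0.0696] [ 0.401 -0.624  0.055] [ 0.448 -0.593  0.083]
scene0 blue [370.3 159.4] 54 [0.504  0.1372 0.2442] [0.495 0.131 0.228] [0.511 0.148 0.251]
scene0 plate 1252 [0.5728 0.0652] 0.08864748140069632
top0 green [367.4 177.9] 41 [ 0.7238 -0.2163  0.073 ] [ 0.714 -0.226  0.064] [ 0.732 -0.209  0.083]
top0 green [428.3 253. ] 120 [ 0.4897 -0.4054  0.0688] [ 0.467 -0.419  0.054] [ 0.512 -0.393  0.084]
top0 green [495.4 275.7] 113 [ 0.4238 -0.6087  0.0674] [ 0.403 -0.625  0.05 ] [ 0.448 -0.595  0.085]
top0 green [441.8 338.5] 112 [ 0.2346 -0.4399  0.0692] [ 0.214 -0.452  0.056] [ 0.253 -0.429  0.086]
top0 blue [273.6 148.5] 12 [0.7595 0.065  0.2089] [0.756 0.06  0.194] [0.762 0.076 0.215]
top0 blue [240.1 233.7] 22 [0.4996 0.1406 0.2476] [0.493 0.135 0.236] [0.507 0.146 0.252]
top0 plate 1213 [0.5713 0.0655] 0.08806298986958683
```

View pics/c.png

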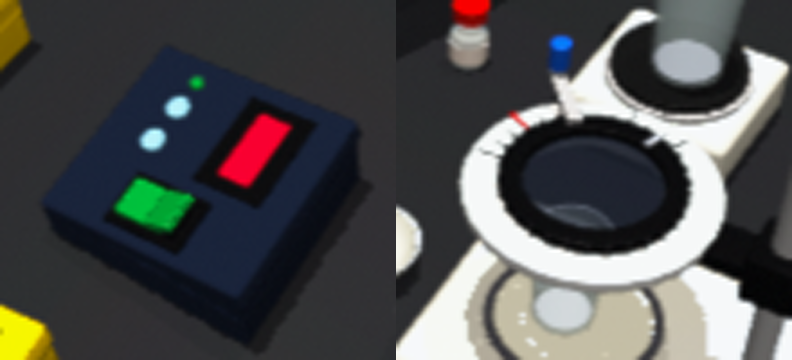

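Left crop: the dark-blue box has the red meter and the green rocker, and the darker raised half is at the rear (right), so this is the right switch. Right crop: the knob is at scene (371,160), the red mark at (359,178) and the white index at about (397,182).

Run:
```python
from h import *
ax=np.array([.572,.0654])
f=load("scene0");P=cloud(f);im=f["img"].astype(int);
red=(im[...,2]-np.maximum(im[...,0],im[...,1])>50);red[:165]=0;red[190:]=0;red[:,:345]=0;red[:,375:]=0
v,u=np.nonzero(red);q=onz(f,u,v,.206);w=im[v,u,2]-im[v,u,1]
c=np.average(q[:,:2],0,w)-ax
ar=np.degrees(np.arctan2(c[1],c[0]));print("red",len(u),np.hypot(*c),ar)
k=np.array([.502,.1395])-ax;print("knob",np.hypot(*k),np.degrees(np.arctan2(k[1],k[0])))
for n,(uu,vv) in {"knobtop":(370.3,156.5)}.items():
    print(n,onz(f,np.array([uu]),np.array([vv]),.248))
# index white: pixels bright, within r<.064 at z=.216
v,u=np.mgrid[:480,:640];Q=onz(f,u,v,.216)[...,:2]-ax;r=np.hypot(Q[...,0],Q[...,1])
m=(r>.051)&(r<.062)&(im.min(2)>90);print("index",m.sum());a=np.degrees(np.arctan2(Q[m][:,1],Q[m][:,0]));print(np.sort(a.round(0)))
# lever bar
Q=onz(f,u,v,.222)[...,:2]-ax;r=np.hypot(Q[...,0],Q[...,1]);m=(r>.07)&(r<.095)&(im.min(2)>90)&(P[...,2]>.214)
a=np.degrees(np.arctan2(Q[m][:,1],Q[m][:,0]));print("bar",m.sum(),np.median(a))
# column, supply yaw
for n in("scene0","top0"):
    g=load(n);Pg=cloud(g);m=(Pg[...,2]>.28)&(np.hypot(Pg[...,0]-.67,Pg[...,1]-.065)<.05);print("col",m.sum(),np.median(Pg[m],0) if m.any() else"")
    # rocker green yaw
    h=cv2.cvtColor(g["img"],cv2.COLOR_BGR2HSV);m=(abs(h[...,0].astype(int)-65)<15)&(h[...,1]>150)&(np.hypot(Pg[...,0]-.489,Pg[...,1]+.4055)<.04)
    p=Pg[m];print(cv2.minAreaRect((p[:,:2]*1000).astype(np.float32)))
    vv=g["img"].max(2)
    b=(Pg[...,2]>.025)&(Pg[...,2]<.09)&(abs(Pg[...,0]-.49)<.12)&(abs(Pg[...,1]+.37)<.09);print(n,"box",cv2.minAreaRect((Pg[b][:,:2]*1000).astype(np.float32)))
    hi=Pg[m&(Pg[...,2]>.074)];print("raised",len(hi),hi.mean(0),hi.max(0))
```

```text
red 11 0.08482321241426667 155.83165675325878
knob 0.10193532263155886 133.37023361444673
knobtop [[0.50124708 0.14164631 0.248     ]]
index 13
[ 38.  72.  73.  74.  75.  75.  76.  77.  78. 127. 129. 132. 134.]
bar 41 131.19162618836506
col 365 [0.7087692  0.06574182 0.32879682]
((485.92767333984375, -403.0401306152344), (50.35806655883789, 30.47777557373047), 6.103590488433838)
scene0 box ((490.9377746582031, -365.2205810546875), (153.00343322753906, 131.16152954101562), 3.781242847442627)
raised 67 [ 0.50465403 -0.40503571  0.07876335] [ 0.51115907 -0.39211112  0.08503065]
col 148 [0.69858066 0.0701926  0.34149979]
((489.82708740234375, -406.11492919921875), (44.01200866699219, 25.314926147460938), 3.4141833782196045)
top0 box ((488.45465087890625, -366.5230712890625), (152.22999572753906, 131.81639099121094), 3.9351840019226074)
raised 30 [ 0.50247169 -0.40458746  0.07808646] [ 0.50934844 -0.39320556  0.08386019]
```

```bash
python3 -m jog '[[[0,0,-0.17],[0,0,1],0],[[0,0,-0.17],[0,0,1],0],[[0,0,-0.17],[0,0,1],0],[[0,0,-0.17],[0,0,1],0],[[0,0,-0.17],[0,0,1],0],[[0,0,-0.17],[0,0,0.75],0],[[-0.685,-0.114,0],[0,0,0],0],[[-0.685,-0.114,0],[0,0,0],0],[[-0.685,-0.114,0],[0,0,0],0],[[-0.685,-0.114,0],[0,0,0],0],[[-0.685,-0.114,0],[0,0,0],0],[[-0.685,-0.114,0],[0,0,0],0],[[-0.685,-0.114,0],[0,0,0],0],[[-0.685,-0.114,0],[0,0,0],0],[[-0.685,-0.114,0],[0,0,0],0],[[-0.685,-0.114,0],[0,0,0],0],[[-0.685,-0.114,0],[0,0,0],0],[[-0.685,-0.114,0],[0,0,0],0],[[0,0,0],[0,0,0],0],[[0,0,0],[0,0,0],0]]'
cat > w.py <<'E'
import sys
from h import *
from plant import arm
n,*c=sys.argv[1:]
f=arm.grab_frame(n.rstrip("0123456789"));np.savez(f"pics/{n}.npz",**f)
im=f["img"]
if c: a,b,x,y,k=map(int,c);im=cv2.resize(im[b:y,a:x],None,fx=k,fy=k,interpolation=cv2.INTER_CUBIC)
cv2.imwrite(f"pics/{n}.png",im)
s=arm.sense();R=s["tool_rot"];print(s["time_s"],s["tcp_pos"].round(4),"xang",np.degrees(np.arctan2(R[1,0],R[0,0])).round(2),s["opening"],s["wrist_force"])
ax=np.array([.572,.0654]);t=np.array(s["tcp_pos"][:2])-ax
print("offset in tool xy from axis",(R[:2,:2].T@t).round(4))
E
python3 w.py wrist1
```

```text
time_s: 2.6
tcp_pos: [0.5269, 0.1655, 0.3062]
tool_rot: [[-0.697, 0.717, -0.001], [0.717, 0.697, 0.0], [0.001, -0.0, -1.0]]
wrist_force: [0.1, 1.1, -0.3]
opening: 0.0003
finger_force: 0.0
2.65 [0.5268 0.166  0.3062] xang 134.23 0.0004010990038120197 [-0.2679892  -1.02059298 -1.46597867]
offset in tool xy from axis [0.1036 0.0378]
```

View pics/wrist1.png

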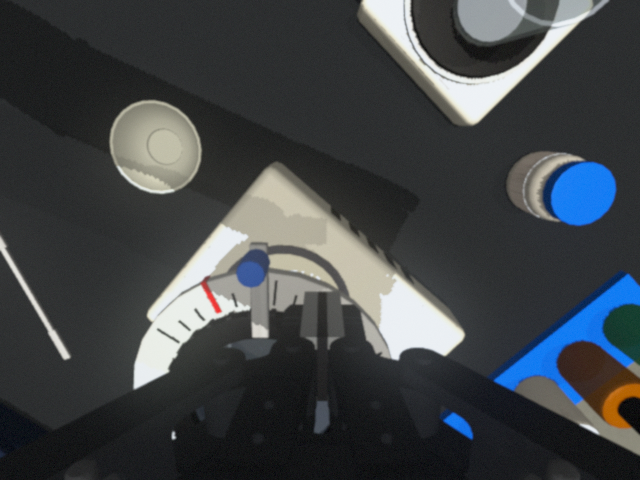

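Wrist view: the blue knob is at (252,267), the red mark at (212,297), and the closed fingers at about (322,300), well clear. I'll refine the angles from this view.

Run:
```python
from h import *
f=load("wrist1");im=f["img"].astype(int);P=cloud(f);ax=np.array([.572,.0654])
red=(im[...,2]-np.maximum(im[...,0],im[...,1])>60)&(np.arange(480)[:,None]>270)&(np.arange(480)[:,None]<320)&(np.arange(640)<240)&(np.arange(640)>190)
v,u=np.nonzero(red);q=onz(f,u,v,.206)[:,:2];print("red",len(u),q.mean(0),P[red].mean(0))
(vx,vy,x0,y0)=cv2.fitLine(q.astype(np.float32),2,0,1e-5,1e-5)[:,0] if False else cv2.fitLine(q.astype(np.float32),2,0,1e-5,1e-5).ravel()
print("red dir",np.degrees(np.arctan2(vy,vx)),"about ax",np.degrees(np.arctan2(*(q.mean(0)-ax)[::-1])))
h=cv2.cvtColor(f["img"],cv2.COLOR_BGR2HSV);m=(abs(h[...,0].astype(int)-115)<15)&(h[...,1]>120)&(np.hypot(np.arange(480)[:,None]-267,np.arange(640)-252)<25)
p=P[m];t=p[p[:,2]>.243];print("knob",len(t),t.mean(0),np.percentile(p[:,2],[1,99]),np.degrees(np.arctan2(*(t.mean(0)[:2]-ax)[::-1])),np.hypot(*(t.mean(0)[:2]-ax)))
# plate edge fit
g=(abs(P[...,2]-.206)<.003)&(h[...,1]<70)&(h[...,2]>100)
p=P[g][:,:2];r=np.hypot(*(p-ax).T);print(g.sum(),np.percentile(r,[1,50,99]))
```

```text
red 198 [0.49943997 0.0943012 ] [0.4992443  0.09569608 0.20866265]
red dir -23.119629 about ax 158.2822413719589
knob 568 [0.50105541 0.14010304 0.248087  ] [0.24576468 0.24898545] 133.52180508000066 0.10302271549209763
7143 [0.06449287 0.07952142 0.08859176]
```

```bash
python3 -m jog '[[[0,0,0.25],[0,0,0],0],[[0,0,0.25],[0,0,0],0],[[0,0,0.25],[0,0,0],0],[[0,0,0.24],[0,0,0],0],[[0,0,0],[0,0,0],0],[[0,-0.1,0],[0,0,0],0],[[0,-0.06,0],[0,0,0],0],[[0,-0.06,0],[0,0,0],0],[[0,-0.03,0],[0,0,0],0],[[0,0,0],[0,0,0],0]]'; python3 w.py wrist2
```

```text
time_s: 3.9
tcp_pos: [0.5167, 0.1546, 0.2474]
tool_rot: [[-0.697, 0.717, 0.001], [0.717, 0.697, 0.0], [-0.0, 0.001, -1.0]]
wrist_force: [1.4, 0.9, 0.5]
opening: -0.0001
finger_force: 0.3
3.95 [0.5167 0.1546 0.2473] xang 134.16 -0.00022189323102069349 [ 0.18730084 -0.24682897  0.72118102]
offset in tool xy from axis [0.1025 0.0225]
```

View pics/wrist2.png

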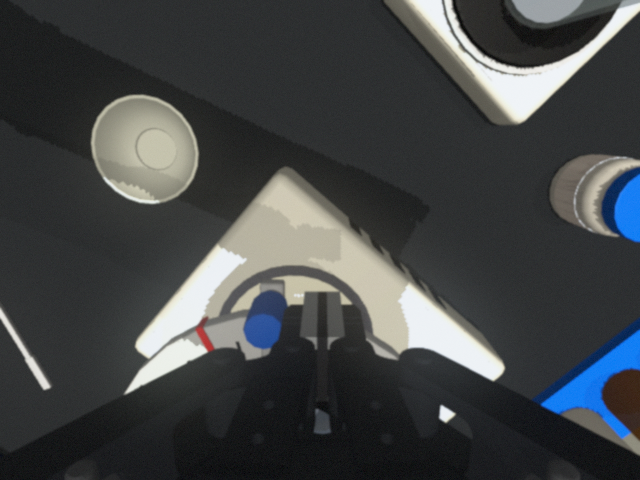

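Wrist view: the fingertips at about (322,310) are now right beside the knob at (265,320), just short of contact. I'll push it along the arc.

```bash
python3 -m jog '[[[0.015,-0.09,0],[0,0,-0.75],0],[[0.015,-0.09,0],[0,0,-0.75],0],[[0.015,-0.09,0],[0,0,-0.75],0],[[0.015,-0.09,0],[0,0,-0.75],0],[[0.015,-0.09,0],[0,0,-0.75],0],[[0.015,-0.09,0],[0,0,-0.75],0],[[0.015,-0.09,0],[0,0,-0.75],0],[[0.015,-0.09,0],[0,0,-0.75],0],[[0.015,-0.09,0],[0,0,-0.75],0],[[0.015,-0.09,0],[0,0,-0.75],0]]'; python3 w.py top1; python3 w.py scene1
```

```text
time_s: 5.2
tcp_pos: [0.4802, 0.1149, 0.2472]
tool_rot: [[-0.963, 0.271, -0.0], [0.271, 0.963, 0.001], [0.001, 0.001, -1.0]]
wrist_force: [-1.0, 3.2, -0.3]
opening: -0.0001
finger_force: 1.2
5.25 [0.4801 0.1141 0.2472] xang 164.4 0.0002048690008209356 [-0.35567498  1.94469293  0.382693  ]
offset in tool xy from axis [0.1016 0.0222]
5.3 [0.4802 0.1143 0.2472] xang 164.19 5.577301122769581e-05 [-1.31104179  0.42752685  0.39027072]
offset in tool xy from axis [0.1016 0.022 ]
```

```bash
python3 -m jog '[[[0.016,-0.09,0],[0,0,-0.75],0],[[0.016,-0.09,0],[0,0,-0.75],0],[[0.016,-0.09,0],[0,0,-0.75],0],[[0.016,-0.09,0],[0,0,-0.75],0],[[0.016,-0.09,0],[0,0,-0.75],0],[[0.016,-0.09,0],[0,0,-0.75],0],[[0.016,-0.09,0],[0,0,-0.75],0],[[0.016,-0.09,0],[0,0,-0.75],0],[[0.016,-0.09,0],[0,0,-0.75],0],[[0.016,-0.09,0],[0,0,-0.75],0],[[0.016,-0.09,0],[0,0,-0.75],0],[[0.016,-0.09,0],[0,0,-0.75],0],[[0.016,-0.09,0],[0,0,-0.75],0],[[0.016,-0.09,0],[0,0,-0.75],0],[[0.016,-0.09,0],[0,0,-0.75],0],[[0,0,0],[0,0,0],0]]'; python3 w.py scene2 325 145 435 245 6;python3 w.py wrist3
```

```text
time_s: 7.3
tcp_pos: [0.4736, 0.0341, 0.247]
tool_rot: [[-0.874, -0.486, -0.0], [-0.486, 0.874, -0.0], [0.0, 0.0, -1.0]]
wrist_force: [-0.3, 0.1, -0.2]
opening: -0.0003
finger_force: 0.2
7.35 [0.4736 0.0343 0.247 ] xang -150.97 0.00016181868887685892 [0.2546324  0.38541839 0.0641194 ]
offset in tool xy from axis [0.1011 0.0205]
7.4 [0.4737 0.0343 0.2471] xang -150.96 -0.00015805447985815725 [ 0.27010998 -0.48903069  0.89670247]
offset in tool xy from axis [0.101  0.0205]
```

View pics/scene2.png

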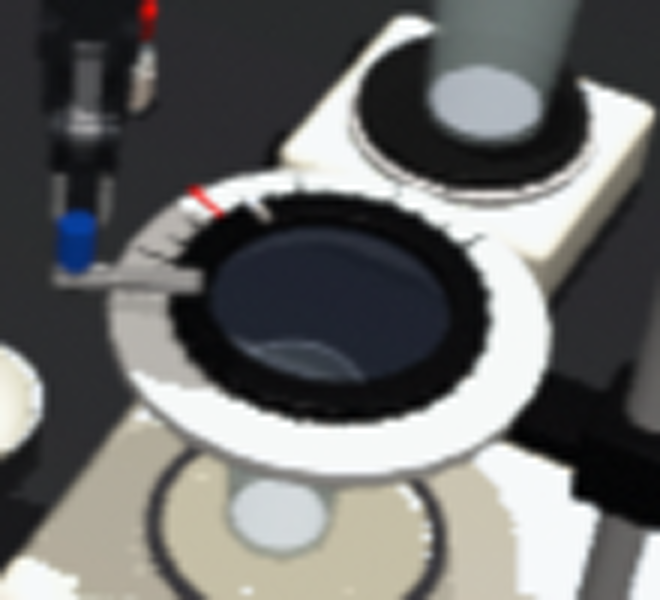

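The index is at scene (368,180), a bit short of the red mark at (359,178). I'll measure the remaining angle.

```bash
cat > idx.py <<'E'
import sys
from h import *
f=load(sys.argv[1]);im=f["img"].astype(int);ax=np.array([.5718,.0655])
up=6;big=cv2.resize(f["img"][145:245,325:435],None,fx=up,fy=up,interpolation=cv2.INTER_LINEAR).astype(int)
v,u=np.mgrid[:600,:660];U=(u+.5)/up-.5+325;V=(v+.5)/up-.5+145
def ang(z,r0,r1,w):
    q=onz(f,U,V,z)[...,:2]-ax;r=np.hypot(q[...,0],q[...,1]);a=np.degrees(np.arctan2(q[...,1],q[...,0]))
    m=(r>r0)&(r<r1)&(a>100)&(a<180)&w; return m.sum(),np.median(a[m]),a[m].std()
print("index",ang(.216,.051,.060,big.min(2)>75))
print("red",ang(.206,.066,.085,big[...,2]-np.maximum(big[...,0],big[...,1])>50))
h=cv2.cvtColor(f["img"],cv2.COLOR_BGR2HSV);P=cloud(f)
m=(abs(h[...,0].astype(int)-115)<15)&(h[...,1]>140)&(P[...,2]>.244)&(P[...,2]<.252)&(np.hypot(P[...,0]-.572,P[...,1]-.065)<.13)
k=P[m].mean(0)[:2]-ax;print("knob",m.sum(),np.hypot(*k),np.degrees(np.arctan2(k[1],k[0]))%360)
E
python3 idx.py scene2
```

```text
index (np.int64(172), np.float64(147.7320403886323), np.float64(1.682343738627113))
red (np.int64(268), np.float64(155.9415516709276), np.float64(1.0938053771451304))
knob 32 0.10127528139538437 209.2360710000926
```

```bash
python3 -m jog '[[[0.01,-0.055,0],[0,0,-0.47],0],[[0.01,-0.055,0],[0,0,-0.47],0],[[0.01,-0.055,0],[0,0,-0.47],0],[[0.01,-0.055,0],[0,0,-0.47],0],[[0,0,0],[0,0,0],0],[[0,0,0],[0,0,0],0]]'; python3 w.py scene3 325 145 435 245 6;python3 idx.py scene3; python3 w.py wrist4
```

```text
time_s: 8.15
tcp_pos: [0.4785, 0.022, 0.2471]
tool_rot: [[-0.803, -0.596, 0.0], [-0.596, 0.803, 0.0], [-0.0, 0.0, -1.0]]
wrist_force: [-0.4, 0.5, -0.1]
opening: -0.0002
finger_force: 0.6
8.2 [0.4785 0.022  0.2471] xang -143.37 0.00011284713019239494 [-1.13089503  0.6721261   0.98093317]
offset in tool xy from axis [0.1009 0.0209]
index (np.int64(227), np.float64(154.33773052015542), np.float64(2.0083379255821416))
red (np.int64(225), np.float64(155.88153817574783), np.float64(1.0224687213589583))
knob 32 0.10164201631231869 216.74167885396952
8.25 [0.4785 0.022  0.2471] xang -143.36 0.0002246856371356663 [-1.07546169  0.69012209  0.18971544]
offset in tool xy from axis [0.1009 0.0209]
```

View pics/scene3.png

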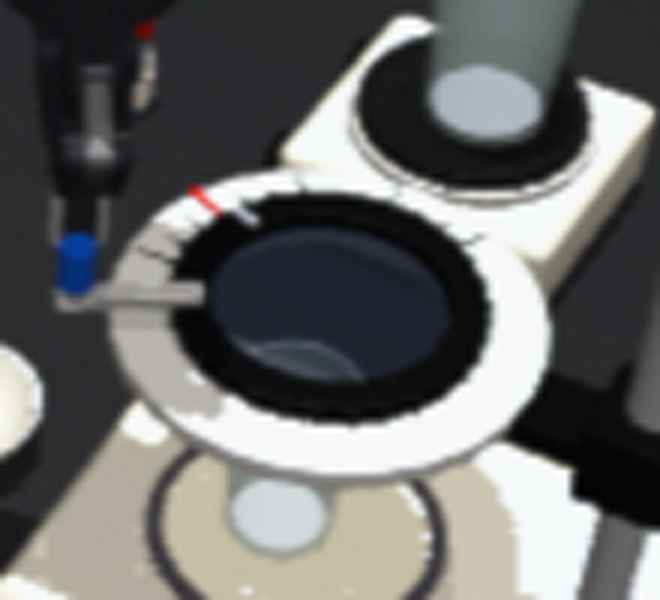

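```bash
python3 -m jog '[[[0,0.2,0],[0,0,0],0],[[0,0.2,0],[0,0,0],0],[[0,0,-0.5],[0,0,0],0],[[0,0,-0.5],[0,0,0],0],[[0,0,-0.5],[0,0,0],0],[[0,0,-0.5],[0,0,0],0],[[-0.4,0.1,0],[0,0,0],0],[[-0.4,0.1,0],[0,0,0],0],[[-0.4,0.1,0],[0,0,0],0],[[0,0,0],[0,0,0],0],[[0,0,0],[0,0,0],0]]'; python3 w.py wrist5; python3 w.py scene4;python3 idx.py scene4
```

```text
time_s: 9.62
tcp_pos: [0.5107, 0.0982, 0.3671]
tool_rot: [[-0.802, -0.597, -0.0], [-0.597, 0.802, -0.0], [0.0, -0.0, -1.0]]
wrist_force: [0.5, 0.3, 1.2]
opening: -0.0
finger_force: 0.0
9.675 [0.5108 0.0979 0.3673] xang -143.37 -0.00027323113994543233 [-0.75045132 -0.35170952 -0.57283344]
offset in tool xy from axis [0.0297 0.0626]
9.725 [0.5108 0.0978 0.3674] xang -143.38 -2.145767105267612e-05 [-0.36300985 -0.34542912  0.35780303]
offset in tool xy from axis [0.0298 0.0625]
index (np.int64(159), np.float64(154.33684902074103), np.float64(1.5485602656989441))
red (np.int64(244), np.float64(155.8031607270754), np.float64(1.1693932621649168))
knob 27 0.10120316152904608 217.03606764576077
```

View pics/wrist5.png

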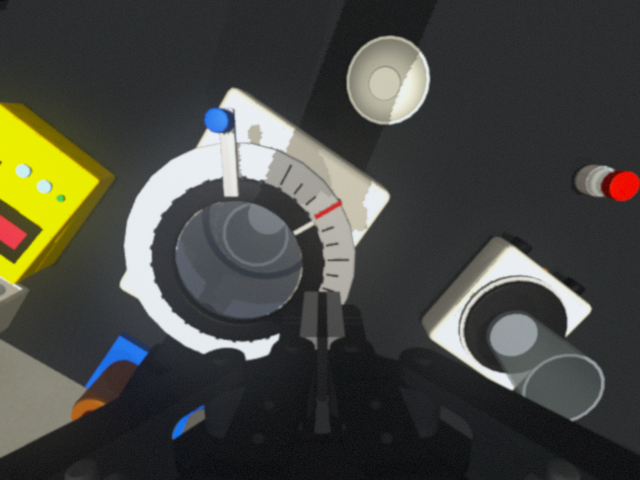

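Very clear wrist view: the index line at (305,227) nearly lines up with the red mark at (328,210). I'll measure the residual.

Run:
```python
from h import *
f=load("wrist5");im=f["img"].astype(int)
v,u=np.mgrid[:480,:640]
def circ(q):
    A=np.c_[2*q,np.ones(len(q))];s=np.linalg.lstsq(A,(q**2).sum(1),rcond=None)[0];return s[:2],np.sqrt(s[2]+s@[s[0],s[1],0])
# plate rim: outer edge from bright/dark along radial rays, left side & top
h=cv2.cvtColor(f["img"],cv2.COLOR_BGR2HSV);P=cloud(f)
ax0=np.array([.572,.0655])
m=(abs(P[...,2]-.206)<.004)
Q=onz(f,u,v,.206)[...,:2];d=Q-ax0;r=np.hypot(d[...,0],d[...,1]);a=np.degrees(np.arctan2(d[...,1],d[...,0]))
pts=[]
for b in range(-180,180,4):
    k=m&(abs(a-b)<1)&(r<.1)&(r>.07)
    if k.sum()>5: 
        j=np.argmax(np.where(k,r,0)); 
        if .084<r.flat[j]<.094: pts.append(Q.reshape(-1,2)[j])
pts=np.array(pts);c,R=circ(pts);print("plate",len(pts),c,R)
e=abs(np.hypot(*(pts-c).T)-R);c,R=circ(pts[e<.0012]);print("plate",(e<.0012).sum(),c,R)
for ax in(c,ax0):
    def line(z,r0,r1,w):
        q=onz(f,u,v,z)[...,:2];d=q-ax;r=np.hypot(d[...,0],d[...,1]);a=np.degrees(np.arctan2(d[...,1],d[...,0]))
        k=(r>r0)&(r<r1)&(a>140)&(a<172)&w;p=q[k];g=cv2.fitLine(p.astype(np.float32),2,0,1e-6,1e-6).ravel()
        return k.sum(),a[k].mean().round(2),a[k].std().round(2),"dir",np.degrees(np.arctan2(g[1],g[0]))%180
    print("index",line(.216,.050,.062,im.min(2)>100),"red",line(.206,.066,.085,im[...,2]-np.maximum(im[...,0],im[...,1])>60))
```

```text
plate 61 [0.57029147 0.06436729] 0.0871272943055009
plate 59 [0.57010468 0.06419839] 0.08696661101193061
index (np.int64(92), np.float64(155.98), np.float64(1.21), 'dir', np.float32(157.15323)) red (np.int64(127), np.float64(156.77), np.float64(0.81), 'dir', np.float32(157.29474))
index (np.int64(92), np.float64(158.03), np.float64(1.2), 'dir', np.float32(156.71275)) red (np.int64(120), np.float64(158.22), np.float64(0.81), 'dir', np.float32(157.2505))
```

The index is within about 1° of the red mark. Now the switch: rotate and travel over it.

```bash
python3 -m jog '[[[0,0,0],[0,0,1],0],[[0,0,0],[0,0,1],0],[[0,0,0],[0,0,1],0],[[0,0,0],[0,0,1],0],[[0,0,0],[0,0,1],0],[[0,0,0],[0,0,1],0],[[0,0,0],[0,0,1],0],[[0,0,0],[0,0,1],0],[[0,0,0],[0,0,0.2],0],[[0.0675,-0.835,0],[0,0,0],0],[[0.0675,-0.835,0],[0,0,0],0],[[0.0675,-0.835,0],[0,0,0],0],[[0.0675,-0.835,0],[0,0,0],0],[[0.0675,-0.835,0],[0,0,0],0],[[0.0675,-0.835,0],[0,0,0],0],[[0.0675,-0.835,0],[0,0,0],0],[[0.0675,-0.835,0],[0,0,0],0],[[0.0675,-0.835,0],[0,0,0],0],[[0.0675,-0.835,0],[0,0,0],0]]'
python3 -m jog '[[[0,0,0],[0,0,0],0],[[0,0,0.8],[0,0,0],0],[[0,0,0.8],[0,0,0],0],[[0,0,0.8],[0,0,0],0],[[0,0,0.8],[0,0,0],0],[[0,0,0.7],[0,0,0],0],[[0,0,0],[0,0,0],0],[[0,0,0],[0,0,0],0]]'
python3 w.py scene5 190 290 290 400 5; python3 w.py wrist6
```

```text
time_s: 12.1
tcp_pos: [0.5044, -0.4056, 0.3673]
tool_rot: [[-0.998, -0.069, 0.001], [-0.069, 0.998, 0.0], [-0.001, 0.0, -1.0]]
wrist_force: [0.2, 1.0, -0.1]
opening: -0.0
finger_force: 0.0
time_s: 13.1
tcp_pos: [0.5054, -0.4044, 0.1352]
tool_rot: [[-0.998, -0.068, 0.002], [-0.068, 0.998, -0.001], [-0.002, -0.001, -1.0]]
wrist_force: [0.0, -0.0, -0.1]
opening: 0.0001
finger_force: 0.0
13.15 [ 0.5056 -0.4047  0.1356] xang -176.1 -4.391285457946913e-05 [ 0.58120093 -0.28639402 -0.38240497]
offset in tool xy from axis [ 0.0983 -0.4645]
13.2 [ 0.5056 -0.4048  0.1355] xang -176.11 -5.6078892529837676e-05 [0.18099812 0.10769961 0.3494261 ]
offset in tool xy from axis [ 0.0982 -0.4646]
```

View pics/wrist6.png

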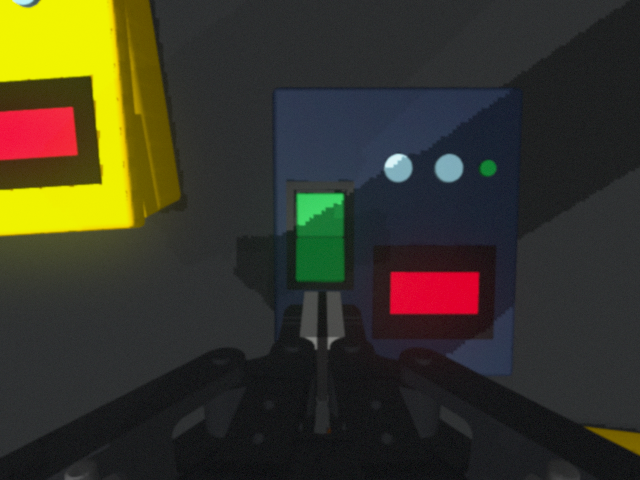

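Wrist view: the rocker spans (296–345, 192–282), with the darker raised half at (320,260). The fingertips are laterally aligned with it. I'll check with depth.

Run:
```python
from h import *
f=load("wrist6");P=cloud(f)
for a in((240,280),(196,232)):
    p=P[a[0]:a[1],300:342].reshape(-1,3);print(np.median(p,0),p.min(0),p.max(0))
p=P[288:293,300:342].reshape(-1,3);print(P[292:300,305:340].reshape(-1,3).mean(0))
```

```text
[ 0.49884373 -0.40675077  0.07549267] [ 0.43433189 -0.41755668  0.06795163] [ 0.50815964 -0.39608937  0.26367182]
[ 0.47776314 -0.40821032  0.066108  ] [ 0.43433189 -0.41898574  0.06293292] [ 0.48715216 -0.39730557  0.26367182]
[ 0.49405587 -0.40627882  0.12945051]
```

```bash
python3 -m jog '[[[0.04,-0.03,0.3],[0,0,0],0],[[0,0,0.3],[0,0,0],0],[[0,0,0.05],[0,0,0],0],[[0,0,0.04],[0,0,0],0],[[0,0,0.04],[0,0,0],0],[[0,0,0.03],[0,0,0],0],[[0,0,0],[0,0,0],0],[[0,0,0],[0,0,0],0]]'
```

```text
time_s: 14.2
tcp_pos: [0.5021, -0.4063, 0.0875]
tool_rot: [[-0.998, -0.067, -0.0], [-0.067, 0.998, -0.0], [0.0, -0.0, -1.0]]
wrist_force: [0.6, 0.0, 0.2]
opening: 0.0001
finger_force: 0.3
```

```bash
python3 -m jog '[[[0,0,0.02],[0,0,0],0],[[0,0,0.02],[0,0,0],0],[[0,0,0],[0,0,0],0]]';python3 -m jog '[[[0,0,0.02],[0,0,0],0],[[0,0,0],[0,0,0],0]]';python3 w.py scene6
```

```text
time_s: 14.58
tcp_pos: [0.5023, -0.4065, 0.0867]
tool_rot: [[-0.998, -0.067, 0.001], [-0.067, 0.998, 0.0], [-0.001, 0.0, -1.0]]
wrist_force: [-4.7, 4.5, 15.5]
opening: -0.0001
finger_force: 8.1
time_s: 14.82
tcp_pos: [0.5024, -0.4065, 0.0864]
tool_rot: [[-0.998, -0.067, 0.001], [-0.067, 0.998, 0.0], [-0.001, 0.0, -1.0]]
wrist_force: [-7.4, 6.8, 24.1]
opening: 0.0001
finger_force: 12.5
14.875 [ 0.5024 -0.4065  0.0864] xang -176.15 -6.156394887618661e-05 [-6.87395592  7.38313911 24.03760224]
offset in tool xy from axis [ 0.1011 -0.4662]
```

It's bottomed out at 24 N. I'll lift and inspect.

```bash
python3 -m jog '[[[0,0,-0.1],[0,0,0],0],[[0,0,-0.35],[0,0,0],0],[[0,0,-0.5],[0,0,0],0],[[0,0,-0.8],[0,0,0],0],[[0,0,-0.8],[0,0,0],0],[[0,0,-0.8],[0,0,0],0],[[0,0,-0.8],[0,0,0],0],[[0,0,0],[0,0,0],0],[[0,0,0],[0,0,0],0]]'
python3 w.py wrist7; python3 w.py scene7; python3 idx.py scene7
python3 - <<'E'
from h import *
for n in("scene0","scene7","wrist7"):
    f=load(n);P=cloud(f);h=cv2.cvtColor(f["img"],cv2.COLOR_BGR2HSV)
    m=(abs(h[...,0].astype(int)-65)<15)&(h[...,1]>150)&(np.hypot(P[...,0]-.489,P[...,1]+.4055)<.035)&(P[...,2]>.055)
    p=P[m];x=p[:,0]
    for lo,hi in((.462,.474),(.474,.484),(.490,.500),(.500,.510)):
        k=(x>lo)&(x<hi);print(n,lo,k.sum(),np.median(p[k,2]).round(4) if k.any() else "")
a=load("scene7")["img"][300:400,190:300];b=load("scene7")["img"][145:245,325:435]
cv2.imwrite("pics/d.png",np.hstack([cv2.resize(x,None,fx=3.6,fy=3.6,interpolation=cv2.INTER_CUBIC) for x in(a,b)]))
E
```

```text
time_s: 16.0
tcp_pos: [0.5021, -0.406, 0.333]
tool_rot: [[-0.998, -0.067, 0.0], [-0.067, 0.998, 0.0], [-0.0, 0.0, -1.0]]
wrist_force: [-0.3, -0.2, 1.0]
opening: 0.0002
finger_force: 0.0
16.05 [ 0.502  -0.4058  0.3322] xang -176.14 4.632719462443714e-05 [ 0.29043017  0.58124334 -0.22305384]
offset in tool xy from axis [ 0.1015 -0.4654]
16.1 [ 0.502  -0.4057  0.3319] xang -176.13 -0.00014875291148132655 [ 0.16612741 -0.47217266 -0.64447863]
offset in tool xy from axis [ 0.1016 -0.4653]
index (np.int64(225), np.float64(154.33684902074103), np.float64(1.9818537718694833))
red (np.int64(223), np.float64(155.88153817574783), np.float64(1.0185676128149967))
knob 28 0.10158295433254774 217.38651749499283
scene0 0.462 39 0.0628
scene0 0.474 56 0.0666
scene0 0.49 43 0.0716
scene0 0.5 63 0.0786
scene7 0.462 38 0.0724
scene7 0.474 61 0.0709
scene7 0.49 54 0.0704
scene7 0.5 52 0.0724
wrist7 0.462 209 0.0717
wrist7 0.474 260 0.0703
wrist7 0.49 266 0.0696
wrist7 0.5 261 0.0717
```

View pics/d.png

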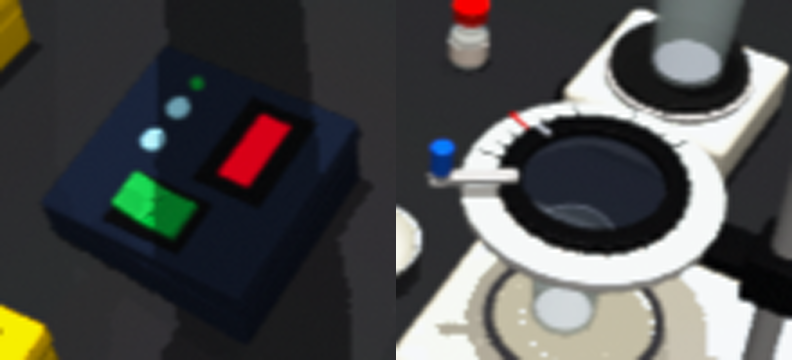

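The rocker's front half has come up and its rear half has gone down (about 0.4 rad of change). The index lines up with the red mark, and the hand is clear.

```bash
python3 -c "
from plant import arm
print(arm.close_job())"
```

```text
the job is handed in; nothing more can be done
None
```

The job is handed in: the lamp rocker is pressed on (about 0.4 rad by depth), the index line points at the red mark within about 1.5 degrees, and the hand is clear above the bench; the judge's result was not shown.

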